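# Trace the dog-leg glue seam of a board with a sprung stylus

## Task

Take the orange-handled spring-tipped stylus from its fork, set its ball in the groove of the two-tone board near the brass dot, and run it along the whole bent seam to the other end, slowly (no faster than about 40 mm/s) and gently, the ball always pressed in by its spring but never bottomed, without lifting off on the way. The board is set at some unknown slope, so feel for its height as you go. Then hang the stylus back upright in the fork by its brass collar, let go, and leave the other things where they are.

Things in the scene. Friction and masses are not known exactly. Their poses are not given: they have to be found in the camera images.
- stylus: Loose hand tool, about 170 mm long, 175 g, standing upright. Origin: centre of the underside of its brass collar; z points up along the tool to the handle. Collar 40 mm diameter, 6 mm thick. Above it an orange handle of 24 x 24 mm square section (flats across x and y), from z = 6 to 76 mm. Below it a steel stem 14 mm diameter down to z = -60 mm, then the sprung ball.
- stylus_ball (a point): Centre of the brass ball (12 mm diameter) at the stylus's lower end, 85 mm below the stylus origin when unpressed. In the groove the ball rests on the two groove edges, its centre 4.5 mm above the board's face.
- stylus_tip (a joint): How far the sprung ball is pushed up into the stem: 0 free, 0.010 m bottomed. The spring gives 0.6 N per mm (6 N when bottomed). Good work keeps it at about 3 to 5 mm.
- jig: Fixed tilting jig, steel base 170 x 260 mm, blue cheeks; origin: centre of its underside, z up. Carries a two-tone board 140 (x) by 236 (y) mm, split by an open groove 8 mm wide and deep between light (-x) and dark (+x) halves. From above the groove's centre line (x, y) in the jig frame is (-15, -118), (-15, -30), (15, 30), (15, 118) mm. Blue posts at x = +-78, y = 100 mm reach z = 87 mm.
- seam_start (a point): Point on the jig in the groove's centre line at face height, at (-15, -100, 65) mm in the jig frame, on the board's pivot line (parallel to the jig's x). A brass dot, 18 mm, lies 27 mm beside it. Start the stroke within 15 mm of it. From here the face rises towards the jig's +y at a slope that differs every time and is not reported, between 0 and 0.14 rad.
- seam_end (a point): Point on the jig straight under the far end of the stroke, at (15, 90, 12) mm in the jig frame, on the steel base. The board's face above it is at z = 65 to 92 mm in the jig frame, depending on the slope. Trace at least to here (2 or 3 mm further is fine). Lift the ball only near the two ends of the seam, over 45 mm from the board's middle.
- fork: Fixed plywood stand, base 100 x 90 mm. Origin: centre of the underside; z up. Two level steel prongs along x (12 mm wide, from x = -36 to +30 mm) with a 22 mm slot between them, open towards -x, tops at z = 115 mm; plywood post (46 mm wide) at x = 28 to 44 mm behind them, no higher than the prongs. The stylus hangs at x = y = 0 with its collar on both prongs (stylus origin at z = 115 mm).
- sander: Bystander: hand sanding block 75 x 190 mm with a black bow handle, 61 mm high; origin at the centre of its underside.
- glue: Bystander: yellow bottle, 60 mm diameter, 150 mm high; origin at the centre of its underside.
- finish: Bystander: blue can, 80 mm diameter, 100 mm high; origin at the centre of its underside.
Mind the look-alikes: they are no part of the job. There is more than one size of the fork; the job needs the largest. Of the things that look like the stylus, the larger one is meant.

How it is judged (in metres and radians):
On the way, in this order (a step that is already met when the one before it is completed fails the run):
1. the sprung ball is pressed lightly into the seam near the brass-marked end (x of stylus_ball in the frame of jig between -0.0195 and -0.0105 m and y of stylus_ball in the frame of jig between -0.0925 and -0.0775 m and contact force between stylus and jig between 0.3 and 8 N and value of joint stylus_tip between 0.0005 and 0.009 m), for 0.1 s.
2. still pressed lightly into the seam, it passes point 1 of 6 along it (x of stylus_ball in the frame of jig between -0.0195 and -0.0105 m and y of stylus_ball in the frame of jig between -0.0625 and -0.0475 m and contact force between stylus and jig between 0.3 and 8 N and value of joint stylus_tip between 0.0005 and 0.009 m), for 0.1 s.
3. still pressed lightly into the seam, it passes point 2 of 6 along it (x of stylus_ball in the frame of jig between -0.017 and -0.008 m and y of stylus_ball in the frame of jig between -0.0325 and -0.0175 m and contact force between stylus and jig between 0.3 and 8 N and value of joint stylus_tip between 0.0005 and 0.009 m), for 0.1 s.
4. still pressed lightly into the seam, it passes point 3 of 6 along it (x of stylus_ball in the frame of jig between -0.0045 and 0.0045 m and y of stylus_ball in the frame of jig between -0.0075 and 0.0075 m and contact force between stylus and jig between 0.3 and 8 N and value of joint stylus_tip between 0.0005 and 0.009 m), for 0.1 s.
5. still pressed lightly into the seam, it passes point 4 of 6 along it (x of stylus_ball in the frame of jig between 0.008 and 0.017 m and y of stylus_ball in the frame of jig between 0.0175 and 0.0325 m and contact force between stylus and jig between 0.3 and 8 N and value of joint stylus_tip between 0.0005 and 0.009 m), for 0.1 s.
6. still pressed lightly into the seam, it passes point 5 of 6 along it (x of stylus_ball in the frame of jig between 0.0105 and 0.0195 m and y of stylus_ball in the frame of jig between 0.0475 and 0.0625 m and contact force between stylus and jig between 0.3 and 8 N and value of joint stylus_tip between 0.0005 and 0.009 m), for 0.1 s.
7. still pressed lightly into the seam, it passes point 6 of 6 along it (x of stylus_ball in the frame of jig between 0.0105 and 0.0195 m and y of stylus_ball in the frame of jig between 0.0775 and 0.0925 m and contact force between stylus and jig between 0.3 and 8 N and value of joint stylus_tip between 0.0005 and 0.009 m), for 0.1 s.
At the end, for the whole second after the job is handed in: The stylus hangs at rest in the fork, upright within 0.1 rad, its origin within 7 mm of the slot's centre line, between x = -22 and +12 mm in the fork's frame, and within 4 mm of height 115 mm (collar on both prongs); sanding block, glue bottle and can within 20 mm of where they started (x of stylus in the frame of fork between -0.022 and 0.012 m and y of stylus in the frame of fork between -0.007 and 0.007 m and z of stylus in the frame of fork between 0.111 and 0.119 m and angle between stylus's own z axis and vertical below 0.1 rad and linear speed of stylus below 0.02 m/s and distance of each of sander, glue, finish from where it was at the start of the episode below 0.02 m); the robot touches nothing.
It fails at once if the stylus presses on the board or jig with more than 15 N, or with its spring bottomed (contact force between stylus and jig above 15 N or (contact force between stylus and jig above 0.5 N and value of joint stylus_tip above 0.0098 m)).
It fails at once if the stylus moves faster than 80 mm/s while touching the board between the two ends of the stroke (y of stylus_ball in the frame of jig between -0.075 and 0.075 m and contact force between stylus and jig above 0.5 N and linear speed of stylus above 0.08 m/s).
It fails at once if the ball is lifted off in the middle of the seam (spring fully out, ball low over the middle of the board) (value of joint stylus_tip below 0.0002 m and x of stylus_ball in the frame of jig between -0.035 and 0.035 m and y of stylus_ball in the frame of jig between -0.045 and 0.045 m and z of stylus_ball in the frame of jig below 0.095 m).
It fails at once if the sanding block, glue bottle or can is pushed away or knocked over (distance of any of sander, glue, finish from where it was at the start of the episode above 0.02 m or angle between any of sander, glue, finish's own z axis and vertical above 0.3 rad).
It also fails if it takes over 72 s, if anything falls off the work surface, if the arm or the gripper's body presses on something with over 40 N, if the wrist force passes 120 N, or if a joint passes its speed limit or range.

## Robot

A 6-joint arm with a two-finger parallel gripper is mounted at the origin on the work surface. World frame = base frame: x ahead of the robot, y to its left, z up, the work surface at z = 0. Lengths are in mm, angles in rad, forces in N, time in s.
With the tool pointing down it reaches from about 250 to 850 mm from the base axis. Payload 12.5 kg.
Tool frame: the origin (TCP) lies midway between the tips of the shut fingers; the grasp point (between the pads) lies 19 mm behind it; x points along the fingers, y is the direction in which the jaws open and shut, and the axes are right-handed (so a half turn about x gives the same grasp; the last joint's range is limited). The gripper opens to 93 mm and grips with 3 to 60 N. Pads are 15 mm wide; open, the fingers measure 128 mm over their backs; the gripper's body (75 mm by 188 mm) begins 65 mm behind the grasp point.
Start: joints at [1.214, 0.351, 1.652, -0, 1.139, -0.085], TCP at [147.625, 529.803, 218.633] pointing down, gripper open.
Joint ranges: [-2.75, 2.75], [-0.79, 2.1], [0.01, 2.65], [-1.57, 4.71], [0.07, 3.14], [-2.87, 2.87]. Speed limits (rad/s): [2.22, 2.22, 2.79, 3.14, 3.14, 3.14].

## Interface

Orientations are given as a unit quaternion [x, y, z, w].
In Python, from rig import * gives the robot as it stands. The module is installed in compiled form; this text tells all that it offers.
- The arm moves only by the tool servo_tool, never from a script. Its argument "motion" is a list of rows, each a list of 5 numbers: the opening, from -1 (shut) to 1 (fully open), so that 0 is half open, then the shift along the tool's x, y, z in m, then the turn about the tool's x in rad. A call has 1 to 5 rows; each row is the pose to reach, as a shift and turn from the pose commanded when the call began, along the tool's axes at that moment; what a row does not reach only later rows make up. A row lasts 1/12 s, in which the tool goes at most 41.7 mm and 7.16 degrees, less where a joint would pass 70% of its speed; a pose out of reach is approached as far as the arm can. A call with a gripper value outside its range is refused whole. The fingers move at their own pace and stop on an object; "grip_force" is the grip in N (left out, the last holds). Time passes only in rows, so rows that repeat a pose let the fingers close. It gives the time, the measured TCP pose, the force and the opening at its end, in the units of the state.
- get_state(): the state, without advancing time (a new reading comes with each control period).
- read_camera(name): name is "scene" or "top" or "wrist"; returns the picture (400x640x3 uint8, blue, green, red); there is no depth.
- calibration(name): a dict with "camera_matrix" (3x3 intrinsics, pixels), "R" (3x3) and "t" (3): a world point X has camera coordinates R X + t; the wrist camera has in their place "tool_from_camera" (4x4, takes a point from camera to tool coordinates, whose origin is the TCP and whose axes are the tool frame's). Camera axes: x right, y down, z forward; pixel columns grow to the right and rows downward; lengths in mm; the calibration is good to about 2 mm. A picture is of the moment at which its call begins: read the wrist's pose just before it. calibration takes no time and is no camera call.
- hand_in(): hands the job in, once; it reports no verdict.
The state is a dict: "clock": time; "joint_positions": joint angles; "joint_velocities": joint speeds; "joint_efforts": joint torques, N m; "position": TCP position; "eef_rot": TCP orientation; "ft_force": force on the tool from outside, world axes, zero at the start; "torque": the same for the moment, N m; "gripper_width": finger opening in mm.
Only numpy, scipy, OpenCV 4.12 (cv2) and the standard library are available. Lean on these libraries where they do the work, as an engineer would, in place of code of your own. Each camera call takes 0.05 s, during which the arm holds its last target. There are 200 camera calls.

## Working session

There is one attempt and no reset: what is moved stays moved. The work goes in short steps, Python scripts to look and compute and a tool call to move; the robot and the scene stay as the last step left them, time stands still between calls to the robot, and variables do not carry over. Pictures are saved under pics/ and viewed, about 8 in all and at most 12, crops included, and the job is handed in when it is done.

Besides the shell and the picture viewer there is one more tool, called after "Emit:" as name(argument=value, ...), one argument or row to a line, values as JSON. servo_tool: Moves the arm, as the interface text tells. Its arguments: {"type":"object","properties":{"motion":{"type":"array","items":{"type":"array","items":{"type":"number"}}},"grip_force":{"type":"number"}},"required":["motion"]}

```bash
mkdir -p pics; python3 - <<'E'
from rig import *
import cv2,numpy as np
s=get_state();print(s)
for n in("scene","top"):
    im=read_camera(n);cv2.imwrite(f"pics/{n}0.png",im);c=calibration(n);print(n,{k:np.round(v,3).tolist() for k,v in c.items()})
print(calibration("wrist"))
E
```

```text
{'clock': 0.0, 'joint_positions': array([ 1.21442541e+00,  3.51237316e-01,  1.65242984e+00, -2.59641073e-05,
        1.13909686e+00, -8.46131597e-02]), 'joint_velocities': array([-0.00217465, -0.00128977,  0.00077263,  0.00015711, -0.00026114,
        0.00076094]), 'joint_efforts': array([ 7.20553853e-04, -4.97333837e+01, -2.85264999e+01,  7.00291037e-02,
        2.56316923e-02, -1.13691451e-04]), 'position': array([147.50061723, 529.49115092, 218.09865332]), 'eef_rot': array([ 0.09537573,  0.70067198, -0.0961876 ,  0.7005071 ]), 'ft_force': array([-0.01595136, -0.33747395, -0.13025785]), 'torque': array([ 0.0156861 ,  0.00538006, -0.01051585]), 'gripper_width': 92.78734324011776}
scene {'camera_matrix': [[441.057, 0.0, 317.012], [0.0, 441.057, 195.889], [0.0, 0.0, 1.0]], 'R': [[-0.887, 0.462, -0.001], [0.287, 0.549, -0.785], [-0.362, -0.696, -0.62]], 't': [518.59, -132.141, 1331.347]}
top {'camera_matrix': [[491.896, 0.0, 307.644], [0.0, 491.896, 194.142], [0.0, 0.0, 1.0]], 'R': [[-0.025, -1.0, -0.008], [-0.997, 0.025, -0.068], [0.068, 0.007, -0.998]], 't': [45.369, 588.746, 1040.998]}
{'camera_matrix': array([[297.41088969,   0.        , 323.7497867 ],
       [  0.        , 297.41088969, 202.92197244],
       [  0.        ,   0.        ,   1.        ]]), 'tool_from_camera': array([[-3.05408620e-04, -2.78964958e-01,  9.60301233e-01,
        -1.67047009e+02],
       [ 9.99998813e-01, -1.53531578e-03, -1.27971349e-04,
         6.09338903e-01],
       [ 1.51006516e-03,  9.60300055e-01,  2.78965096e-01,
        -7.92427776e+01],
       [ 0.00000000e+00,  0.00000000e+00,  0.00000000e+00,
         1.00000000e+00]])}
```

View pics/scene0.png

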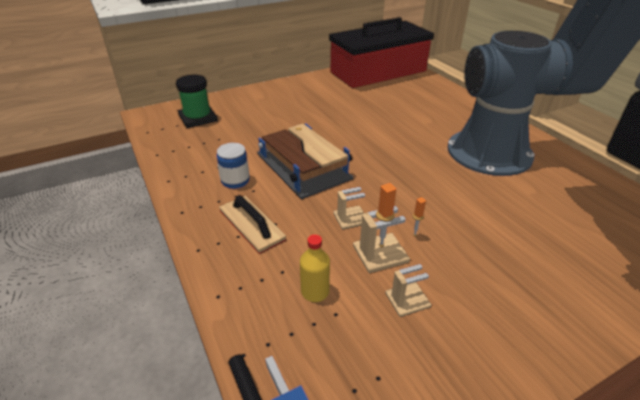

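View pics/top0.png

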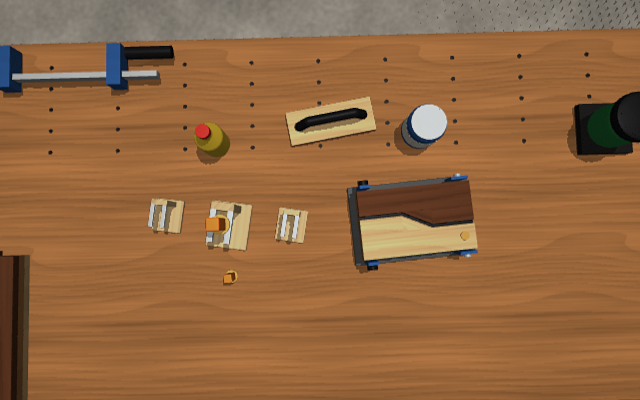

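In the scene view, the big stylus stands at (387,200) in the largest fork (380,240), with smaller forks at (350,210) and (408,290) and a small stylus at (419,212). In the top view:
- **Forks:** they sit at (166,216), (228,225) and (291,225). The middle one is the largest and holds the larger stylus (216,225). The small stylus is at (230,277).
- **Jig:** it is centred near (415,220), with the brass dot at (464,237).

I'll confirm this in one enlarged crop.

```bash
cat > h.py <<'E'
from rig import *
import cv2,numpy as np
from scipy.spatial.transform import Rotation as Rot
def cast(n,uv,z,st=None):
    c=calibration(n);K=c["camera_matrix"]
    uv=np.atleast_2d(np.array(uv,float))
    d=np.c_[uv,np.ones(len(uv))]@np.linalg.inv(K).T
    if n=="wrist":
        T=c["tool_from_camera"];W=Rot.from_quat(st["eef_rot"]).as_matrix()
        R=W@T[:3,:3];C=W@T[:3,3]+st["position"]
    else: R=c["R"].T;C=-R@c["t"]
    d=d@R.T
    return C+d*((z-C[2])/d[:,2])[:,None]
E
python3 - <<'E'
from h import *
im=cv2.imread("pics/top0.png")
a=im[190:290,140:320];b=im[172:272,335:515]
cv2.imwrite("pics/crop1.png",cv2.resize(np.vstack([a,b]),None,fx=3,fy=3,interpolation=cv2.INTER_CUBIC))
print(cast("top",[[216,225]],191),cast("top",[[464,237]],65),cast("top",[[228,225]],0))
print(Rot.from_quat(get_state()["eef_rot"]).as_matrix().round(3))
hsv=cv2.cvtColor(im,cv2.COLOR_BGR2HSV)
E
```

```text
[[526.47271973 196.05927568 191.        ]] [[ 490.49184522 -287.82377274   65.        ]] [[527.76411057 206.85195469   0.        ]]
[[-0.     0.268  0.963]
 [-0.001  0.963 -0.268]
 [-1.    -0.001 -0.   ]]
```

View pics/crop1.png

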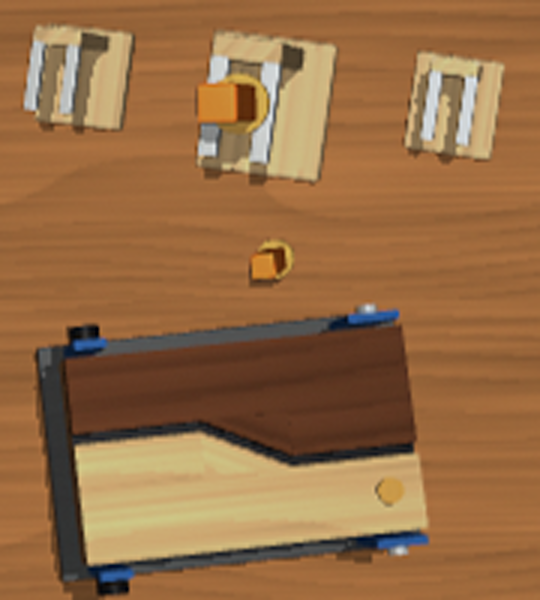

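The crop confirms it: the middle fork (base about 100 x 90) holds the larger stylus, and its slot opens towards the robot (image down). The jig's light half is at world -x and the dot end at world -y. Next I'll move above the stylus.

Emit:
servo_tool(
  motion=[
    [1,-0.01,-0.017,0.035,0],
    [1,-0.02,-0.034,0.07,0],
    [1,-0.03,-0.051,0.105,0],
    [1,-0.04,-0.068,0.14,0],
    [1,-0.042,-0.085,0.175,0],
  ],
)

```text
clock: 0.52
position: [294.6, 399.9, 262.0]
eef_rot: [0.096, 0.7, -0.095, 0.701]
ft_force: [0.5, 0.9, -0.2]
gripper_width: 93.0
```

Emit:
servo_tool(
  motion=[
    [1,0,-0.017,0.035,0],
    [1,0,-0.034,0.07,0],
    [1,0,-0.051,0.105,0],
    [1,0,-0.068,0.14,0],
    [1,0,-0.085,0.175,0],
  ],
)

```text
clock: 0.93
position: [440.2, 270.4, 260.5]
eef_rot: [0.096, 0.701, -0.096, 0.701]
ft_force: [-0.1, 1.2, 0.2]
gripper_width: 93.1
```

Emit:
servo_tool(
  motion=[
    [1,0,-0.017,0.035,-0.1],
    [1,0,-0.034,0.07,-0.18],
    [1,0,-0.05,0.104,-0.18],
    [1,0,-0.05,0.104,-0.18],
    [1,0,-0.05,0.104,-0.18],
  ],
)

```text
clock: 1.35
position: [526.6, 194.7, 259.9]
eef_rot: [0.033, 0.707, -0.034, 0.706]
ft_force: [0.6, 0.1, 1.1]
gripper_width: 93.1
```

```bash
python3 - <<'E'
from h import *
s=get_state();im=read_camera("wrist");cv2.imwrite("pics/w1.png",im)
print(s["clock"],s["position"],s["ft_force"],Rot.from_quat(s["eef_rot"]).as_matrix().round(3).tolist())
hsv=cv2.cvtColor(im,cv2.COLOR_BGR2HSV)
np.save("s1.npy",s,allow_pickle=True)
m=cv2.inRange(hsv,(5,190,200),(18,255,255))
for c in cv2.findContours(m,0,2)[0]:
    if cv2.contourArea(c)>150:
        r=cv2.minAreaRect(c);print(r,cast("wrist",cv2.boxPoints(r),191,s).round(1).tolist(),cast("wrist",[r[0]],191,s))
E
```

```text
1.35 [526.5693529  194.72549902 259.91124136] [0.56411648 0.07818623 1.10350611] [[-0.001, 0.095, 0.996], [-0.0, 0.996, -0.095], [-1.0, -0.0, -0.001]]
((334.1485595703125, 215.48513793945312), (25.47295379638672, 26.26898193359375), 84.2894058227539) [[516.8, 193.2, 191.0], [516.6, 214.9, 191.0], [539.1, 215.3, 191.0], [539.3, 193.1, 191.0]] [[527.7908354  204.15309935 191.        ]]
```

View pics/w1.png

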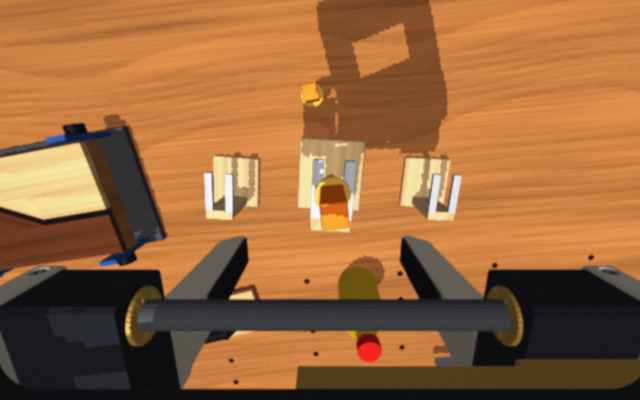

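The wrist view shows the handle's bright top face at (334,215) and the fork below it, with the smaller forks at (232,187) and (432,188). I'll shift by about +9.5 mm in y, go lower and measure again.

Emit:
servo_tool(
  motion=[
    [1,0.02,0.0095,0.0003,0],
    [1,0.035,0.0095,0.0003,0],
    [1,0.035,0.0095,0.0003,0],
  ],
)

```text
clock: 1.65
position: [524.9, 206.3, 223.0]
eef_rot: [0.031, 0.708, -0.032, 0.705]
ft_force: [0.2, -0.3, -0.8]
gripper_width: 92.9
```

```bash
python3 - <<'E'
from h import *
s=get_state();im=read_camera("wrist");cv2.imwrite("pics/w2.png",im)
print(s["clock"],s["position"],s["ft_force"])
hsv=cv2.cvtColor(im,cv2.COLOR_BGR2HSV)
m=cv2.inRange(hsv,(5,190,200),(18,255,255))
for c in cv2.findContours(m,0,2)[0]:
    if cv2.contourArea(c)>150:
        r=cv2.minAreaRect(c);print(r,cast("wrist",cv2.boxPoints(r),191,s).round(1).tolist(),cast("wrist",[r[0]],191,s))
        print(cast("wrist",cv2.approxPolyDP(c,4,True)[:,0],191,s).round(1).tolist())
cv2.imwrite("pics/w2c.png",cv2.resize(im[90:290,230:430],None,fx=2.8,fy=2.8))
E
```

```text
1.65 [524.87363752 206.26836816 222.98574453] [ 0.20453558 -0.34676259 -0.80849888]
((320.1323547363281, 237.22056579589844), (28.684492111206055, 31.982440948486328), 85.60128784179688) [[517.9, 192.9, 191.0], [518.2, 215.7, 191.0], [540.4, 215.5, 191.0], [540.2, 192.1, 191.0]] [[529.01274448 204.03815636 191.        ]]
[[518.2, 213.5, 191.0], [518.6, 193.5, 191.0], [539.7, 193.4, 191.0], [539.3, 215.4, 191.0]]
((295.69232177734375, 91.4615478515625), (19.21938133239746, 18.04268455505371), 78.69007110595703) [[424.2, 191.9, 191.0], [423.2, 203.2, 191.0], [434.5, 204.3, 191.0], [435.6, 192.9, 191.0]] [[429.32389046 198.07286904 191.        ]]
[[423.6, 202.7, 191.0], [425.0, 192.5, 191.0], [435.2, 193.7, 191.0], [434.3, 203.4, 191.0]]
```

View pics/w2c.png

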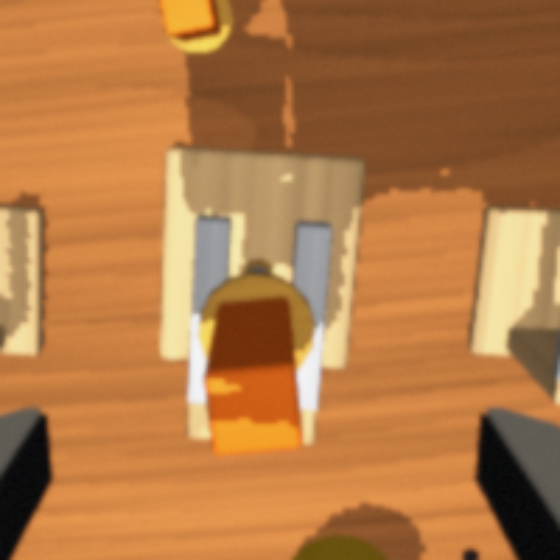

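The top face of the handle is at about (528.5, 204) and its flats are nearly world-aligned, so I'll turn by -0.09 to match and let the arm settle.

Emit:
servo_tool(
  motion=[
    [1,0,0,0,-0.09],
    [1,0,0,0,-0.09],
    [1,0,0,0,-0.09],
  ],
)

```text
clock: 1.95
position: [527.1, 205.9, 226.7]
eef_rot: [0.001, 0.707, -0.001, 0.708]
ft_force: [-0.1, 0.8, 0.5]
gripper_width: 93.0
```

```bash
python3 - <<'E'
from h import *
s=get_state();im=read_camera("wrist")
print(s["clock"],s["position"],s["ft_force"],Rot.from_quat(s["eef_rot"]).as_matrix().round(3).tolist())
hsv=cv2.cvtColor(im,cv2.COLOR_BGR2HSV)
m=cv2.inRange(hsv,(5,190,150),(18,255,255))
for c in cv2.findContours(m,0,2)[0]:
    if cv2.contourArea(c)>150:
        r=cv2.minAreaRect(c);print(r,cast("wrist",[r[0]],191,s),cast("wrist",cv2.approxPolyDP(c,4,True)[:,0],191,s).round(1).tolist())
E
```

```text
1.95 [527.0558936  205.87239455 226.68129325] [-0.10455587  0.75259774  0.52113864] [[0.001, 0.003, 1.0], [0.0, 1.0, -0.003], [-1.0, 0.0, 0.001]]
((319.5, 231.0), (30.0, 31.0), 90.0) [[528.31363969 203.71252817 191.        ]] [[516.7, 194.1, 191.0], [539.4, 192.9, 191.0], [540.3, 213.6, 191.0], [516.8, 215.0, 191.0]]
```

Emit:
servo_tool(
  motion=[
    [1,0.025,-0.002,0.0012,0],
    [1,0.05,-0.002,0.0012,0],
    [1,0.07,-0.002,0.0012,0],
    [1,0.08,-0.002,0.0012,0],
    [1,0.08,-0.002,0.0012,0],
  ],
)

```text
clock: 2.42
position: [527.4, 203.2, 144.1]
eef_rot: [0.001, 0.708, -0.001, 0.706]
ft_force: [0.6, -1.0, 0.2]
gripper_width: 92.9
```

Emit:
servo_tool(
  motion=[
    [-0.4,0,0,0,0],
    [-0.4,0,0,0,0],
    [-0.4,0,0,0,0],
    [-0.6,0,0,0,0],
    [-0.6,0,0,0,0],
  ],
  grip_force=15,
)

```text
clock: 2.83
position: [528.5, 203.5, 146.3]
eef_rot: [0.001, 0.707, -0.001, 0.707]
ft_force: [-0.0, 0.5, 0.1]
gripper_width: 64.2
```

Emit:
servo_tool(
  motion=[
    [-1,0,0,0,0],
    [-1,0,0,0,0],
    [-1,0,0,0,0],
    [-1,0,0,0,0],
    [-1,0,0,0,0],
  ],
  grip_force=35,
)

```text
clock: 3.25
position: [528.3, 203.4, 145.6]
eef_rot: [0.001, 0.707, -0.001, 0.707]
ft_force: [-0.1, 0.3, 0.4]
gripper_width: 31.2
```

```bash
python3 - <<'E'
from h import *
s=get_state();print(s["position"],s["ft_force"],s["torque"],s["gripper_width"],s["eef_rot"])
p=[get_state()["position"]]
for n in("wrist",):
    im=read_camera(n);cv2.imwrite("pics/w3.png",im)
s=get_state();print(s["position"],s["ft_force"])
cv2.imwrite("pics/sc3.png",cv2.resize(read_camera("scene")[140:340,220:480],None,fx=3,fy=3))
E
```

```text
[528.26094321 203.44253897 145.63496617] [-0.09668233  0.32326336  0.41492451] [ 0.02747304 -0.04819129 -0.02317687] 31.198798226651206 [ 6.46416745e-04  7.07116398e-01 -6.43162633e-04  7.07096576e-01]
[528.23577479 203.41639433 145.60572939] [ 0.0858858  -1.08124219 -0.9435846 ]
```

View pics/sc3.png

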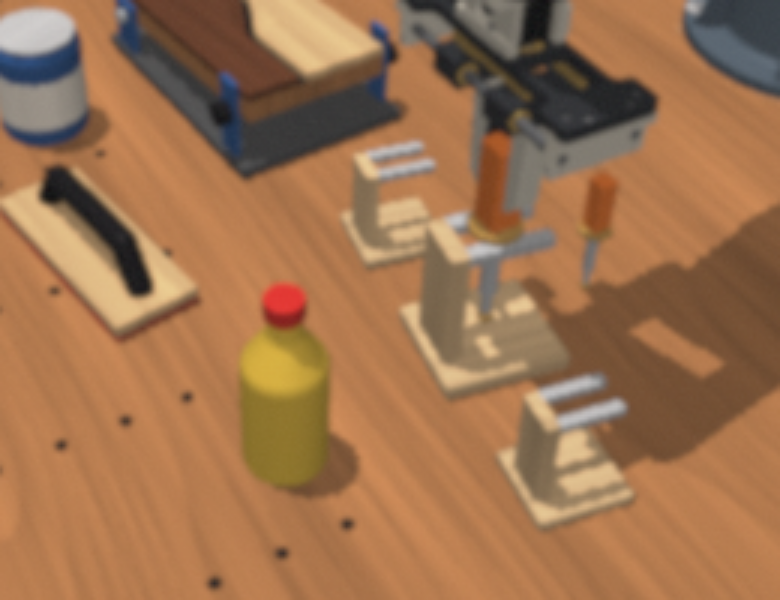

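The jaws straddle the large handle at crop (495,180) above its collar and are still closing (31 mm open). I'll close fully before lifting.

Emit:
servo_tool(
  motion=[
    [-1,0,0,0,0],
    [-1,0,0,0,0],
    [-1,0,0,0,0],
    [-1,0,0,0,0],
    [-1,0,0,0,0],
  ],
  grip_force=45,
)

```text
clock: 3.77
position: [528.2, 203.4, 145.6]
eef_rot: [0.001, 0.707, -0.001, 0.707]
ft_force: [0.8, -0.0, -0.6]
gripper_width: 23.8
```

Emit:
servo_tool(
  motion=[
    [-1,-0.015,0,0,0],
    [-1,-0.04,0,0,0],
    [-1,-0.07,0,0,0],
    [-1,-0.1,0,0,0],
    [-1,-0.11,0,0,0],
  ],
)

```text
clock: 4.18
position: [529.4, 203.8, 259.6]
eef_rot: [0.001, 0.705, -0.0, 0.709]
ft_force: [1.4, 0.5, -0.9]
gripper_width: 24.1
```

```bash
python3 - <<'E'
from h import *
for i in range(4):
    s=get_state();print(s["clock"],s["position"].round(2),s["ft_force"].round(2),s["gripper_width"]); im=read_camera(["top","wrist","scene","scene"][i]);cv2.imwrite(f"pics/l{i}.png",im)
# jig measurement from top image
im=cv2.imread("pics/l0.png")
cv2.imwrite("pics/jig.png",cv2.resize(im[165:275,340:490],None,fx=5,fy=5,interpolation=cv2.INTER_CUBIC))
E
```

```text
4.1833 [529.4  203.81 259.64] [ 1.44  0.5  -0.92] 24.056689726847804
4.2333 [529.56 203.86 259.51] [0.19 0.15 0.98] 24.007127892120845
4.2833 [528.9  203.63 256.91] [-0.63 -0.02 -1.83] 23.953472388979044
4.3333 [528.09 203.41 254.96] [-0.86 -0.05 -1.95] 24.401538861119867
```

View pics/jig.png

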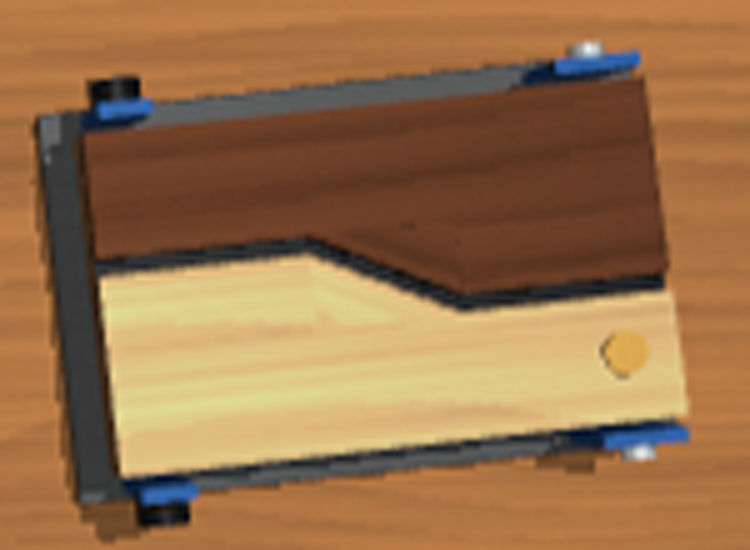

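The stylus is held (24 mm, about -1.9 N of weight). In the jig crop:
- **Brass dot:** (625,353).
- **Groove:** right end (665,281), bends at (465,300) and (312,245), left end (97,267).

I'll fit the jig pose to these points.

```bash
cat > fit.py <<'E'
from h import *
from scipy.optimize import least_squares
J=np.array([[-15,-118],[-15,-30],[15,30],[15,118],[-42,-100]],float)
def world(p,J,dz=0):
    c,s=np.cos(p[2]),np.sin(p[2])
    return np.c_[p[0]+c*J[:,0]-s*J[:,1],p[1]+s*J[:,0]+c*J[:,1],65+dz+p[3]*(J[:,1]+100)]
def proj(n,X,st=None):
    c=calibration(n);K=c["camera_matrix"]
    if n=="wrist":
        T=c["tool_from_camera"];W=Rot.from_quat(st["eef_rot"]).as_matrix()
        R=(W@T[:3,:3]).T;t=-R@(W@T[:3,3]+st["position"])
    else:R,t=c["R"],c["t"]
    q=(X@R.T+t)@K.T
    return q[:,:2]/q[:,2:]
def fit(obs):
    f=lambda p:np.concatenate([(proj(n,world(p,j),st)-uv).ravel() for n,uv,j,st in obs])
    r=least_squares(f,[490,-190,.1,.07]);cov=np.linalg.inv(r.jac.T@r.jac)
    print(r.x,np.sqrt(np.diag(cov)),r.fun.round(1));return r.x
E
python3 - <<'E'
from fit import *
top=(np.array([[665,281],[465,300],[312,245],[97,267],[625,353]])+.5)/5-.5+[340,165]
p=fit([("top",top,J,None)])
print(world(p,np.array([[-15,-87.],[-15,-30],[15,30],[15,92]])).round(1))
s=get_state();print(s["position"],s["ft_force"])
E
```

```text
[ 5.28658545e+02 -1.88253068e+02  7.98511977e-02  2.43848365e-01] [0.92783209 1.28490982 0.0102846  0.07744575] [-0.6  0.  -0.6  0.7  0.  -0.2  0.2 -0.2  1.  -0.3]
[[ 520.6 -276.2   68.2]
 [ 516.1 -219.4   82.1]
 [ 541.2 -157.2   96.7]
 [ 536.3  -95.3  111.8]]
[527.64290058 203.25730314 253.90828969] [ 0.1986532  -0.58183776 -2.27565852]
```

Emit:
servo_tool(
  motion=[
    [-1,0,-0.025,0,0],
    [-1,0,-0.06,0,0],
    [-1,0,-0.1,0,0],
    [-1,0,-0.14,0,0],
    [-1,0,-0.18,0,0],
  ],
)

```text
clock: 4.8
position: [526.8, 21.8, 253.4]
eef_rot: [0.0, 0.708, -0.0, 0.706]
ft_force: [0.4, 0.3, -1.8]
gripper_width: 23.5
```

Emit:
servo_tool(
  motion=[
    [-1,0,-0.04,0,0],
    [-1,0,-0.08,-0.002,0],
    [-1,0,-0.12,-0.004,0],
    [-1,0,-0.16,-0.006,0],
    [-1,0,-0.2,-0.007,0],
  ],
)

```text
clock: 5.22
position: [519.3, -178.2, 253.4]
eef_rot: [0.001, 0.708, -0.0, 0.706]
ft_force: [0.6, 0.4, -1.8]
gripper_width: 23.8
```

Emit:
servo_tool(
  motion=[
    [-1,0,-0.035,0,0],
    [-1,0,-0.06,0,0],
    [-1,0,-0.08,0,0],
    [-1,0,-0.09,0,0],
    [-1,0,-0.09,0,0],
  ],
)

```text
clock: 5.63
position: [519.7, -267.7, 253.6]
eef_rot: [0.002, 0.708, -0.001, 0.706]
ft_force: [-0.3, 0.3, -2.0]
gripper_width: 23.9
```

Emit:
servo_tool(
  motion=[
    [-1,0,0,0,0],
    [-1,0,0,0,0],
    [-1,0,0,0,0],
    [-1,0,0,0,0],
  ],
)

```text
clock: 5.97
position: [520.6, -265.5, 255.7]
eef_rot: [0.0, 0.707, -0.0, 0.707]
ft_force: [-0.1, 0.5, -2.0]
gripper_width: 23.7
```

```bash
python3 - <<'E'
from h import *
import pickle
s=get_state();im=read_camera("wrist");pickle.dump(s,open("s4.pkl","wb"));cv2.imwrite("pics/w4.png",im)
for i in range(4):
    s=get_state();print(s["clock"],s["position"].round(2),s["ft_force"].round(2),s["eef_rot"].round(3))
    if i<3: read_camera("top")
cv2.imwrite("pics/w4c.png",cv2.resize(im[110:310,280:540],None,fx=3,fy=3,interpolation=cv2.INTER_CUBIC))
E
```

```text
6.0167 [ 520.6  -265.7   255.77] [ 0.49  0.66 -2.41] [ 0.     0.707 -0.     0.707]
6.0667 [ 520.56 -265.93  255.76] [ 0.36 -0.25 -1.21] [ 0.     0.707 -0.     0.707]
6.1167 [ 520.54 -266.08  255.78] [-0.76 -0.76 -1.62] [ 0.     0.707 -0.     0.707]
6.1667 [ 520.5  -266.21  255.75] [-0.12  1.01 -1.65] [ 0.     0.707 -0.001  0.707]
```

View pics/w4c.png

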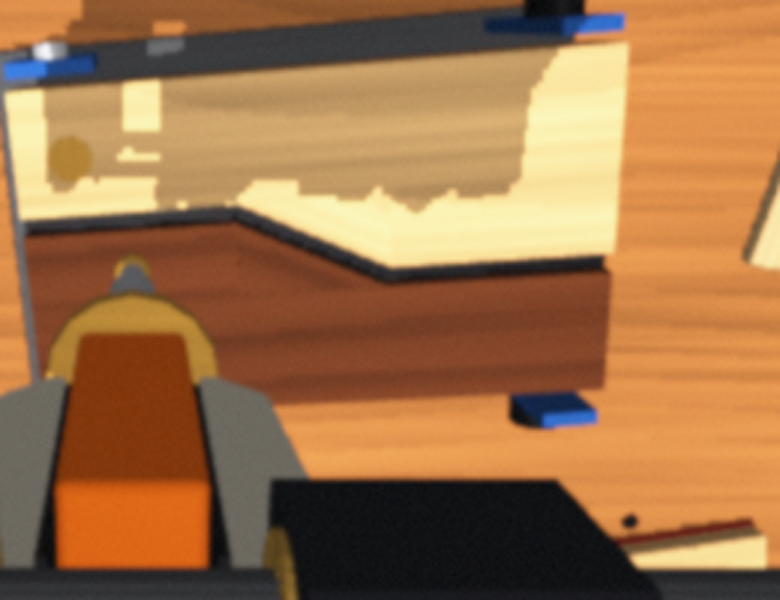

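The close view shows, in crop pixels:
- **Groove:** (25,229), (232,214), (388,273) and (604,263).
- **Dot:** (70,159).
- **Board corners:** (5,90), (628,43) and (604,388).
- **Ball:** about (131,265).

Next I'll fit both views jointly.

```bash
python3 - <<'E'
from fit import *
import pickle
s=pickle.load(open("s4.pkl","rb"))
top=(np.array([[665,281],[465,300],[312,245],[97,267],[625,353]])+.5)/5-.5+[340,165]
w=(np.array([[25,229],[232,214],[388,273],[604,263],[70,159],[5,90],[628,43],[604,388]])+.5)/3-.5+[280,110]
J2=np.vstack([J,[[-70,-118],[-70,118],[70,118]]])
p=fit([("wrist",w,J2,s)])
p2=fit([("wrist",w,J2,s),("top",top,J,None)])
for q in(p,p2):print(world(q,np.array([[-15,-90.],[-15,-85.],[-15,-30],[15,30],[15,92]]),4.5).round(1))
b=proj("wrist",np.array([s["position"]-[0,0,115.6]]),s);print("ball pred crop",(b-[280,110]+.5)*3-.5)
E
```

```text
[ 5.29349352e+02 -1.90376083e+02  7.47307447e-02  4.37581029e-02] [0.45180343 0.55370363 0.00397572 0.00715457] [-0.4 -0.6  2.2 -0.3  0.2  0.6  1.9 -0.5 -3.1 -0.   1.1  0.5 -0.7  0.5
 -1.2 -0.3]
[ 5.29263924e+02 -1.90485223e+02  7.46951749e-02  4.56947592e-02] [0.40246164 0.45985537 0.00369258 0.00649938] [-0.5 -0.6  2.1 -0.3  0.2  0.6  2.  -0.5 -3.2 -0.1  1.   0.4 -0.6  0.5
 -1.1 -0.2  1.   0.  -1.2  0.5 -1.2 -0.2 -0.8 -0.4  2.  -0.4]
[[ 521.1 -281.2   69.9]
 [ 520.7 -276.3   70.2]
 [ 516.6 -221.4   72.6]
 [ 542.1 -159.3   75.2]
 [ 537.4  -97.5   77.9]]
[[ 521.  -281.4   70. ]
 [ 520.6 -276.4   70.2]
 [ 516.5 -221.5   72.7]
 [ 542.  -159.4   75.4]
 [ 537.4  -97.6   78.3]]
ball pred crop [[129.24542363 270.66117378]]
```

The slope is about 0.045 and the jig yaw about 0.075. The start of the stroke (jig y = -90) is at world (521, -281), with ball contact expected at TCP z of about 185.6. I'll descend to about 194.

Emit:
servo_tool(
  motion=[
    [-1,0.01,-0.008,0.0003,0],
    [-1,0.03,-0.015,0.0005,0],
    [-1,0.048,-0.015,0.0005,0],
    [-1,0.058,-0.015,0.0005,0],
    [-1,0.062,-0.015,0.0005,0],
  ],
)

```text
clock: 6.58
position: [520.1, -281.4, 191.5]
eef_rot: [0.001, 0.708, -0.0, 0.706]
ft_force: [0.3, 1.2, -1.9]
gripper_width: 23.9
```

Emit:
servo_tool(
  motion=[
    [-1,0,0,0,0],
    [-1,0,0,0,0],
    [-1,0,0,0,0],
    [-1,0,0,0,0],
    [-1,0,0,0,0],
  ],
)

```text
clock: 7.0
position: [521.2, -281.7, 194.3]
eef_rot: [0.0, 0.707, -0.001, 0.707]
ft_force: [0.5, 0.3, -2.3]
gripper_width: 23.8
```

```bash
cat > av.py <<'E'
from h import *
import sys
n=int(sys.argv[1]);P=[];F=[]
for i in range(n):
    s=get_state();P.append(s["position"]);F.append(s["ft_force"])
    if i==0:
        im=read_camera("wrist");cv2.imwrite(f"pics/a_{s['clock']:.2f}.png",im)
    else: read_camera("wrist")
print(s["clock"],np.mean(P,0).round(2),P[-1].round(2),np.mean(F,0).round(2),"sd",np.std(F,0).round(2))
E
python3 av.py 12
```

```text
7.55 [ 520.96 -281.58  193.84] [ 520.9  -281.56  193.64] [ 0.01 -0.05 -1.66] sd [0.57 0.29 0.36]
```

Emit:
servo_tool(
  motion=[
    [-1,0.002,0,0,0],
    [-1,0.004,0,0,0],
    [-1,0.006,0,0,0],
    [-1,0.008,0,0,0],
    [-1,0.0095,0,0,0],
  ],
)

```text
clock: 8.02
position: [520.9, -281.5, 183.8]
eef_rot: [0.001, 0.707, -0.001, 0.707]
ft_force: [0.3, 0.1, 0.0]
gripper_width: 23.5
```

```bash
python3 av.py 12
```

```text
8.5667 [ 520.92 -281.56  184.12] [ 520.9  -281.57  184.19] [-0.11  0.03 -0.5 ] sd [0.28 0.34 0.61]
```

Contact: +1.16 N gives about 1.9 mm of compression, so first touch was at TCP z of about 186.1. I'll press to about 4 mm and check that the ball is in the groove.

Emit:
servo_tool(
  motion=[
    [-1,0.001,0,0,0],
    [-1,0.0021,0,0,0],
    [-1,0.0021,0,0,0],
  ],
)

```text
clock: 8.87
position: [521.0, -281.6, 181.9]
eef_rot: [0.001, 0.707, -0.001, 0.707]
ft_force: [1.5, -0.7, 1.0]
gripper_width: 23.7
```

```bash
python3 av.py 10; python3 - <<'E'
import cv2,glob
f=sorted(glob.glob("pics/a_*.png"))[-1];im=cv2.imread(f);print(f)
cv2.imwrite("pics/ballc.png",cv2.resize(im[120:280,250:410],None,fx=3.7,fy=3.7,interpolation=cv2.INTER_CUBIC))
E
```

```text
9.3167 [ 520.96 -281.6   182.08] [ 520.94 -281.6   182.09] [ 0.87 -0.12  0.17] sd [0.6  0.41 0.54]
pics/a_8.87.png
```

View pics/ballc.png

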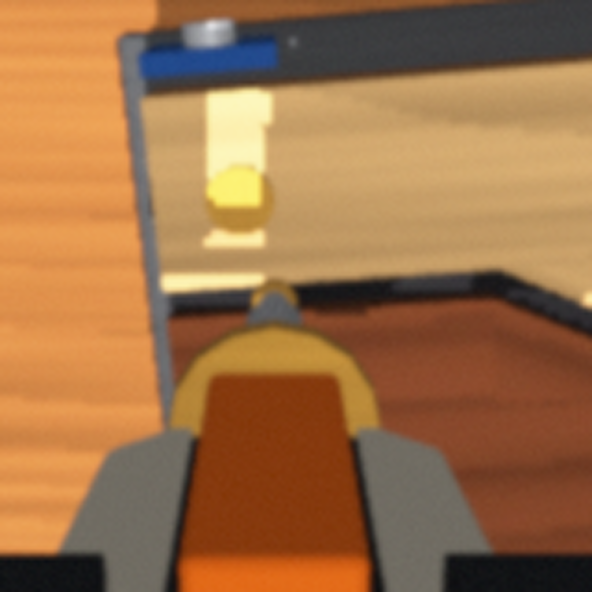

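The ball sits on the groove at crop (275,297), right beside the dot. Fz is up 1.83 N, about 3 mm pressed; Fx is +0.9, so I'll shift +0.5 mm in x. Starting the trace.

Emit:
servo_tool(
  motion=[
    [-1,-0.0001,0.002,0.0003,0],
    [-1,-0.0002,0.005,0.0002,0],
    [-1,-0.0003,0.008,0,0],
    [-1,-0.0004,0.011,-0.0002,0],
    [-1,-0.0005,0.014,-0.0005,0],
  ],
)

```text
clock: 9.78
position: [520.3, -267.3, 182.6]
eef_rot: [0.0, 0.707, -0.001, 0.707]
ft_force: [-0.3, -2.8, 0.1]
gripper_width: 24.0
```

```bash
python3 av.py 8; python3 - <<'E'
from h import *
s=get_state();s["position"]=np.array([521,-281.6,182.0]);s["eef_rot"]=np.array([0,.7071,0,.7071])
print(cast("wrist",(np.array([[497,281],[168,303],[275,297],[240,200]])+.5)/3.7-.5+[250,120],68,s))
E
```

```text
10.1333 [ 520.25 -266.86  182.41] [ 520.27 -267.2   182.36] [-0.71  1.11  0.38] sd [0.41 1.52 0.22]
[[ 516.27461042 -221.77943121   68.        ]
 [ 522.17244596 -308.83549992   68.        ]
 [ 520.56494788 -280.41529735   68.        ]
 [ 494.50726236 -289.43116467   68.        ]]
```

Emit:
servo_tool(
  motion=[
    [-1,-0.0001,0.003,-0.0003,0],
    [-1,-0.0002,0.006,-0.0006,0],
    [-1,-0.0004,0.009,-0.0009,0],
    [-1,-0.0005,0.012,-0.0012,0],
    [-1,-0.0007,0.015,-0.0014,0],
  ],
)

```text
clock: 10.6
position: [519.1, -252.5, 183.4]
eef_rot: [0.0, 0.707, -0.001, 0.707]
ft_force: [0.0, -3.0, 0.3]
gripper_width: 23.4
```

Emit:
servo_tool(
  motion=[
    [-1,-0.0001,0.003,-0.0002,0],
    [-1,-0.0002,0.006,-0.0005,0],
    [-1,-0.0004,0.009,-0.0007,0],
    [-1,-0.0005,0.012,-0.0009,0],
    [-1,-0.0007,0.015,-0.0011,0],
  ],
)

```text
clock: 11.02
position: [517.9, -237.3, 184.0]
eef_rot: [0.001, 0.707, -0.001, 0.707]
ft_force: [-0.8, -3.4, 0.4]
gripper_width: 24.0
```

```bash
python3 av.py 8
```

```text
11.3667 [ 517.83 -236.83  183.8 ] [ 517.85 -237.13  183.75] [-1.07  1.51  0.49] sd [0.51 1.95 0.35]
```

Emit:
servo_tool(
  motion=[
    [-1,-0.0001,0.003,-0.0006,0],
    [-1,-0.0002,0.006,-0.0008,0],
    [-1,-0.0004,0.009,-0.001,0],
    [-1,-0.0005,0.012,-0.0013,0],
    [-1,-0.0007,0.015,-0.0015,0],
  ],
)

```text
clock: 11.83
position: [516.6, -222.4, 184.8]
eef_rot: [0.001, 0.707, -0.001, 0.707]
ft_force: [0.5, -3.0, 0.0]
gripper_width: 24.0
```

Emit:
servo_tool(
  motion=[
    [-1,-0.0001,0.0027,0.0011,0],
    [-1,-0.0002,0.0054,0.0022,0],
    [-1,-0.0003,0.0081,0.0033,0],
    [-1,-0.0005,0.0108,0.0044,0],
    [-1,-0.0006,0.0135,0.0055,0],
  ],
)

```text
clock: 12.25
position: [522.2, -208.8, 185.3]
eef_rot: [0.001, 0.707, -0.001, 0.707]
ft_force: [0.3, -2.7, 0.8]
gripper_width: 24.2
```

```bash
python3 av.py 8
```

```text
12.6 [ 522.27 -208.44  185.22] [ 522.13 -208.76  185.2 ] [1.59 0.9  0.83] sd [0.62 1.47 0.55]
```

Emit:
servo_tool(
  motion=[
    [-1,-0.0002,0.0027,0.0013,0],
    [-1,-0.0004,0.0055,0.0024,0],
    [-1,-0.0006,0.0082,0.0035,0],
    [-1,-0.0008,0.011,0.0046,0],
    [-1,-0.001,0.0137,0.0057,0],
  ],
)

```text
clock: 13.07
position: [527.8, -195.3, 186.3]
eef_rot: [0.0, 0.707, -0.001, 0.707]
ft_force: [-1.3, -3.7, -0.2]
gripper_width: 24.2
```

Emit:
servo_tool(
  motion=[
    [-1,-0.0002,0.0027,0.0011,0],
    [-1,-0.0003,0.0055,0.0022,0],
    [-1,-0.0005,0.0082,0.0033,0],
    [-1,-0.0007,0.011,0.0045,0],
    [-1,-0.0009,0.0137,0.0056,0],
  ],
)

```text
clock: 13.48
position: [533.4, -181.4, 187.1]
eef_rot: [0.001, 0.707, -0.001, 0.707]
ft_force: [-2.0, -3.7, 0.4]
gripper_width: 23.2
```

```bash
python3 av.py 8
```

```text
13.8333 [ 533.53 -181.02  187.1 ] [ 533.41 -181.38  187.08] [0.79 1.47 0.66] sd [1.1 2.  0.4]
```

Emit:
servo_tool(
  motion=[
    [-1,-0.0002,0.0027,0.0011,0],
    [-1,-0.0003,0.0055,0.0022,0],
    [-1,-0.0005,0.0082,0.0033,0],
    [-1,-0.0007,0.011,0.0044,0],
    [-1,-0.0008,0.0137,0.0055,0],
  ],
)

```text
clock: 14.3
position: [539.0, -167.9, 188.0]
eef_rot: [0.0, 0.707, -0.001, 0.707]
ft_force: [-1.0, -2.9, 1.2]
gripper_width: 23.8
```

```bash
python3 av.py 4; python3 - <<'E'
import cv2,glob
f=max(glob.glob("pics/a_*.png"),key=lambda f:float(f[7:-4]));im=cv2.imread(f);print(f)
cv2.imwrite("pics/ball2.png",cv2.resize(im[120:280,250:410],None,fx=3.7,fy=3.7,interpolation=cv2.INTER_CUBIC))
E
```

```text
14.45 [ 539.12 -167.32  187.95] [ 539.17 -167.17  187.94] [0.45 1.12 0.92] sd [0.83 2.33 0.65]
pics/a_14.30.png
```

View pics/ball2.png

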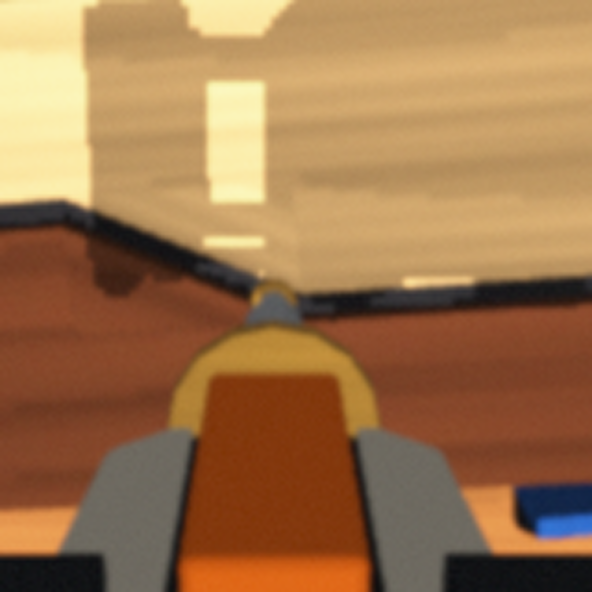

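The ball rides in the groove at (275,297), and the bend ahead at about (305,307) matches the prediction (+8, +2.7 mm).

Emit:
servo_tool(
  motion=[
    [-1,-0.0002,0.0027,0.0011,0],
    [-1,-0.0004,0.0055,0.0021,0],
    [-1,-0.0006,0.0082,0.0029,0],
    [-1,-0.0008,0.0112,0.0027,0],
    [-1,-0.001,0.0142,0.0025,0],
  ],
)

```text
clock: 14.92
position: [541.4, -153.7, 189.0]
eef_rot: [0.0, 0.707, -0.001, 0.707]
ft_force: [-1.8, -3.2, -0.3]
gripper_width: 24.5
```

Emit:
servo_tool(
  motion=[
    [-1,-0.0002,0.003,-0.0002,0],
    [-1,-0.0004,0.006,-0.0004,0],
    [-1,-0.0006,0.009,-0.0007,0],
    [-1,-0.0007,0.012,-0.0009,0],
    [-1,-0.0009,0.015,-0.0011,0],
  ],
)

```text
clock: 15.33
position: [540.2, -138.5, 189.8]
eef_rot: [0.001, 0.707, -0.001, 0.707]
ft_force: [-0.9, -4.3, 1.2]
gripper_width: 23.9
```

```bash
python3 av.py 8
```

```text
15.6833 [ 540.19 -138.23  189.75] [ 540.21 -138.41  189.68] [-1.43  0.06  0.88] sd [0.33 1.84 0.29]
```

Emit:
servo_tool(
  motion=[
    [-1,-0.0002,0.003,-0.0004,0],
    [-1,-0.0004,0.006,-0.0007,0],
    [-1,-0.0006,0.009,-0.0009,0],
    [-1,-0.0007,0.012,-0.0012,0],
    [-1,-0.0009,0.015,-0.0014,0],
  ],
)

```text
clock: 16.15
position: [539.0, -123.6, 190.8]
eef_rot: [0.0, 0.707, -0.001, 0.707]
ft_force: [-2.5, -3.0, 0.8]
gripper_width: 23.8
```

Emit:
servo_tool(
  motion=[
    [-1,-0.0002,0.003,-0.0002,0],
    [-1,-0.0004,0.006,-0.0004,0],
    [-1,-0.0006,0.009,-0.0007,0],
    [-1,-0.0007,0.012,-0.0009,0],
    [-1,-0.0009,0.015,-0.0011,0],
  ],
)

```text
clock: 16.57
position: [537.8, -108.5, 191.7]
eef_rot: [0.001, 0.707, -0.001, 0.707]
ft_force: [-2.4, -3.6, 1.1]
gripper_width: 24.3
```

```bash
python3 av.py 6
```

```text
16.8167 [ 537.74 -108.    191.54] [ 537.75 -108.18  191.48] [-1.89  1.04  0.47] sd [0.41 2.1  0.38]
```

Emit:
servo_tool(
  motion=[
    [-1,-0.0001,0.0025,-0.0007,0],
    [-1,-0.0002,0.005,-0.0011,0],
    [-1,-0.0004,0.0075,-0.0014,0],
    [-1,-0.0005,0.01,-0.0016,0],
    [-1,-0.0006,0.012,-0.0017,0],
  ],
)

```text
clock: 17.28
position: [536.4, -96.7, 192.4]
eef_rot: [0.0, 0.707, -0.001, 0.707]
ft_force: [-0.6, -3.0, 0.3]
gripper_width: 23.4
```

```bash
python3 av.py 6; python3 - <<'E'
import cv2,glob
f=max(glob.glob("pics/a_*.png"),key=lambda f:float(f[7:-4]));im=cv2.imread(f);print(f)
cv2.imwrite("pics/ball3.png",cv2.resize(im[120:280,250:410],None,fx=3.7,fy=3.7,interpolation=cv2.INTER_CUBIC))
E
```

```text
17.5333 [536.27 -96.28 192.27] [536.25 -96.28 192.21] [-0.53  0.5   0.84] sd [0.44 1.59 0.45]
pics/a_17.28.png
```

View pics/ball3.png

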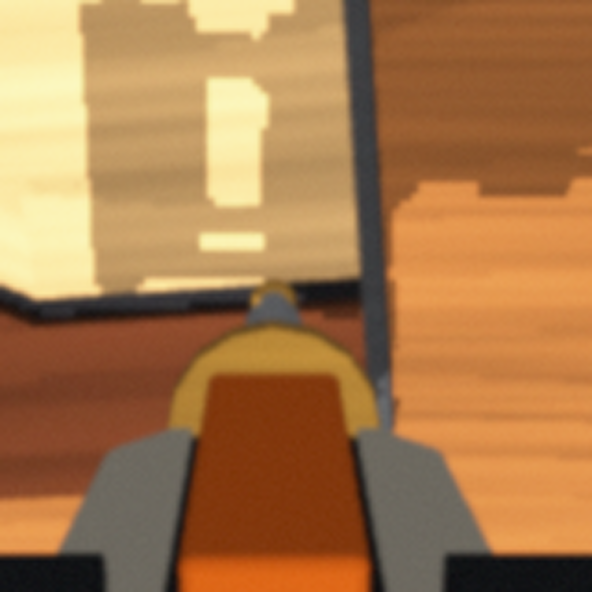

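The ball is in the groove about 22 mm short of the board's far edge (jig y of about 95), so the stroke is complete. Lifting and going back.

Emit:
servo_tool(
  motion=[
    [-1,-0.006,0,0,0],
    [-1,-0.02,0,0,0],
    [-1,-0.045,0,0,0],
    [-1,-0.06,0.005,0,0],
    [-1,-0.065,0.02,0,0],
  ],
)

```text
clock: 18.0
position: [537.2, -78.0, 260.1]
eef_rot: [0.001, 0.706, -0.002, 0.708]
ft_force: [-0.2, -0.6, -2.4]
gripper_width: 23.6
```

Emit:
servo_tool(
  motion=[
    [-1,0,0.03,0,0],
    [-1,0,0.068,-0.002,0],
    [-1,0,0.106,-0.004,0],
    [-1,0,0.144,-0.006,0],
    [-1,0,0.18,-0.008,0],
  ],
)

```text
clock: 18.42
position: [528.3, 105.0, 257.6]
eef_rot: [0.001, 0.707, -0.001, 0.707]
ft_force: [0.2, 0.4, -1.2]
gripper_width: 23.9
```

Emit:
servo_tool(
  motion=[
    [-1,0,0.03,0,0],
    [-1,0,0.06,0,0],
    [-1,0,0.08,0,0],
    [-1,0,0.094,0,0],
    [-1,0,0.099,0,0],
  ],
)

```text
clock: 18.83
position: [528.6, 203.8, 257.3]
eef_rot: [0.0, 0.707, -0.0, 0.707]
ft_force: [0.4, 0.3, -2.1]
gripper_width: 24.1
```

Emit:
servo_tool(
  motion=[
    [-1,0,0,0,0],
    [-1,0,0,0,0],
    [-1,0,0,0,0],
    [-1,0,0,0,0],
  ],
)

```text
clock: 19.17
position: [528.9, 201.2, 257.3]
eef_rot: [0.001, 0.707, -0.001, 0.707]
ft_force: [-0.5, -0.2, -2.3]
gripper_width: 23.7
```

```bash
python3 av.py 8; python3 - <<'E'
import cv2,glob
f=max(glob.glob("pics/a_*.png"),key=lambda f:float(f[7:-4]));im=cv2.imread(f);print(f)
cv2.imwrite("pics/fk.png",cv2.resize(im[120:280,250:410],None,fx=3.7,fy=3.7,interpolation=cv2.INTER_CUBIC))
E
```

```text
19.5167 [528.86 201.69 257.29] [528.79 202.08 257.26] [ 0.23 -0.12 -1.8 ] sd [0.75 0.67 0.32]
pics/a_19.17.png
```

View pics/fk.png

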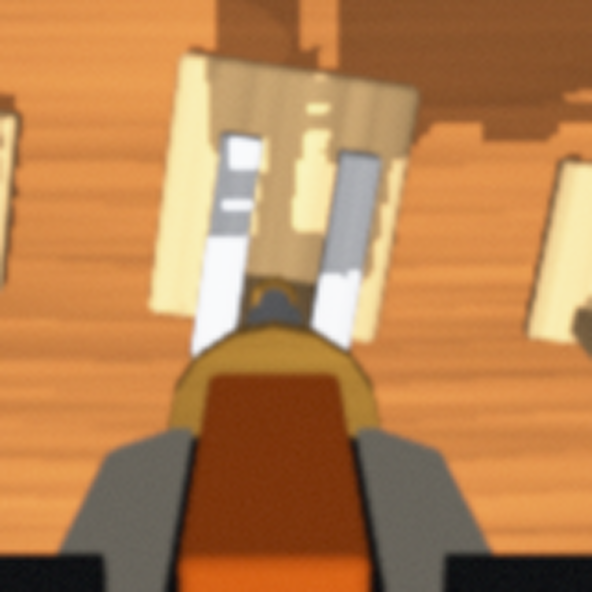

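The ball at (275,297) is centred in the slot between the prong inner edges (238 and 315). Lowering.

Emit:
servo_tool(
  motion=[
    [-1,0.01,0.0011,-0.0006,0],
    [-1,0.03,0.0011,-0.0006,0],
    [-1,0.05,0.0011,-0.0006,0],
    [-1,0.065,0.0011,-0.0006,0],
    [-1,0.07,0.0011,-0.0006,0],
  ],
)

```text
clock: 19.98
position: [526.8, 203.1, 184.2]
eef_rot: [0.0, 0.708, -0.001, 0.706]
ft_force: [0.1, 0.2, -2.5]
gripper_width: 23.9
```

```bash
python3 av.py 8
```

```text
20.3333 [528.02 203.34 186.84] [528.61 203.46 188.18] [-0.12  0.11 -1.52] sd [0.24 0.4  0.55]
```

Emit:
servo_tool(
  motion=[
    [-1,0.01,0,0,0],
    [-1,0.02,0,0,0],
    [-1,0.03,0,0,0],
    [-1,0.037,0,0,0],
    [-1,0.04,0,0,0],
  ],
)

```text
clock: 20.8
position: [527.4, 203.1, 145.5]
eef_rot: [0.0, 0.708, -0.001, 0.706]
ft_force: [-7.5, -4.1, 30.1]
gripper_width: 23.8
```

```bash
python3 av.py 8
```

```text
21.15 [528.04 203.28 146.77] [528.31 203.35 147.39] [-1.1  -0.39  2.27] sd [ 2.42  1.5  10.53]
```

Emit:
servo_tool(
  motion=[
    [-1,0.0005,0,0,0],
    [-1,0.001,0,0,0],
    [-1,0.0014,0,0,0],
    [-1,0.0014,0,0,0],
    [-1,0.0014,0,0,0],
  ],
)

```text
clock: 21.62
position: [528.2, 203.3, 145.8]
eef_rot: [0.001, 0.707, -0.001, 0.707]
ft_force: [-0.2, -1.0, -2.8]
gripper_width: 23.7
```

```bash
python3 av.py 6
```

```text
21.8667 [528.17 203.34 145.84] [528.16 203.34 145.84] [ 0.39 -0.31 -1.72] sd [0.5  0.39 0.62]
```

Emit:
servo_tool(
  motion=[
    [-1,0.0003,0,0,0],
    [-1,0.0005,0,0,0],
    [-1,0.0005,0,0,0],
  ],
)

```text
clock: 22.17
position: [528.2, 203.3, 145.6]
eef_rot: [0.001, 0.707, -0.001, 0.707]
ft_force: [-1.3, -0.7, 2.0]
gripper_width: 23.6
```

```bash
python3 av.py 6
```

```text
22.4167 [528.21 203.34 145.57] [528.21 203.35 145.56] [-1.34 -0.74  3.22] sd [0.41 0.54 0.85]
```

The collar is seated on the prongs (Fz went from -1.7 to +3.2). Opening.

Emit:
servo_tool(
  motion=[
    [-0.4,0,0,0,0],
    [-0.3,0,0,0,0],
    [-0.2,0,0,0,0],
    [0,0,0,0,0],
    [0.3,0,0,0,0],
  ],
)

```text
clock: 22.88
position: [528.2, 203.3, 145.2]
eef_rot: [0.001, 0.707, -0.001, 0.707]
ft_force: [-0.0, 0.1, -0.4]
gripper_width: 46.2
```

Emit:
servo_tool(
  motion=[
    [1,0,0,0,0],
    [1,0,0,0,0],
    [1,0,0,0,0],
    [1,0,0,0,0],
    [1,0,0,0,0],
  ],
)

```text
clock: 23.3
position: [528.2, 203.3, 145.3]
eef_rot: [0.001, 0.707, -0.001, 0.707]
ft_force: [-0.7, -0.8, -0.2]
gripper_width: 79.1
```

Emit:
servo_tool(
  motion=[
    [1,-0.005,0,0,0],
    [1,-0.02,0,0,0],
    [1,-0.04,0,0,0],
    [1,-0.07,0,0,0],
    [1,-0.11,0,0,0],
  ],
)

```text
clock: 23.72
position: [527.1, 203.0, 255.0]
eef_rot: [0.0, 0.708, -0.001, 0.706]
ft_force: [0.5, 0.2, 0.0]
gripper_width: 92.9
```

Emit:
servo_tool(
  motion=[
    [1,-0.01,0,0,0],
    [1,-0.01,0,0,0],
    [1,-0.01,0,0,0],
    [1,-0.01,0,0,0],
    [1,-0.01,0,0,0],
  ],
)

```text
clock: 24.13
position: [527.6, 203.1, 263.8]
eef_rot: [0.0, 0.708, -0.001, 0.706]
ft_force: [-0.3, -0.3, -0.1]
gripper_width: 93.0
```

```bash
python3 av.py 3; python3 - <<'E'
from h import *
a=read_camera("scene");b=read_camera("top");s=get_state();w=read_camera("wrist")
hsv=cv2.cvtColor(w,cv2.COLOR_BGR2HSV)
m=cv2.inRange(hsv,(5,190,150),(18,255,255))
for c in cv2.findContours(m,0,2)[0]:
    if cv2.contourArea(c)>150:
        r=cv2.minAreaRect(c);print(r,cast("wrist",[r[0]],191,s))
z=lambda i,y,x,f:cv2.resize(i[y:y+100,x:x+180],None,fx=3,fy=3)
cv2.imwrite("pics/end.png",np.vstack([z(a,175,300,3),z(w,150,250,3)]))
E
```

```text
24.2333 [527.7  203.17 264.02] [527.8  203.21 264.22] [-0.3   0.13 -0.19] sd [0.14 0.35 0.28]
((323.5, 212.5), (25.0, 27.0), 90.0) [[527.45052572 204.00551112 191.        ]]
```

The viewer limit is reached, but the numbers agree: the handle top is at (527.5, 204.0), against (527.8–529, 204) when it hung originally, with square sides and a free gripper. Handing in.

```bash
python3 -c "
from rig import *
print(hand_in())"
```

```text
the job is handed in; nothing more can be done
None
```

I traced the whole seam with the orange-handled stylus, hung it back in the largest fork, let go and handed the job in at about 24 s. The hand-in gives no verdict.

- **Trace:** the ball went from jig y of about -90 to about +95 mm, in steps of at most about 36 mm/s. By the wrist force, the spring was pressed about 3 to 4.3 mm along the way. I lifted only at the far end. The wrist pictures at the start, second bend and end showed the ball in the groove.
- **Sideways force:** Fx reached about -1.9 N near the far end, meaning the ball was leaning on the +x edge. I shifted towards -x and it dropped to -0.5 N.
- **Lowering into the fork:** the collar bumped the prongs with a brief 30 N reading. I then eased it down until the collar rested on them.
- **Last checks:** after release the handle top was at (527.5, 204.0), within about 1.5 mm of where it hung before. Its sides looked square, the gripper was open and well clear, and the force was near zero.
- **Not checked:** the 12-picture viewing limit stopped my last look, so I judged the hang from those numbers alone. I did not measure the sander, glue or can again; the arm never came near them.

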